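# Seat a dried stem probe in the bench checker's socket

## Robot

A 6-joint arm with a two-finger parallel gripper is mounted at the origin on a cart in front of the work surface, level with it; the furniture and walls round the work are solid. World frame = base frame: x ahead of the robot, y to its left, z up, the work surface at z = 0. Lengths are in m, angles in rad, forces in N, time in s.
With the tool pointing down it reaches from about 0.35 to 0.85 m from the base axis. Payload 8.1 kg.
Tool frame: the origin (TCP) lies midway between the tips of the shut fingers; the grasp point (between the pads) lies 19 mm behind it; z points along the fingers, y is the line along which they close (so a half turn about z gives the same grasp; the last joint's range is limited). The gripper opens to 93 mm and grips with 3 to 60 N. Pads are 15 mm wide; open, the fingers measure 128 mm over their backs; the gripper's body (75 mm by 188 mm) begins 65 mm behind the grasp point.
Start: joints at [-1.191, 0.13, 1.488, -0, 1.523, -0.085], TCP at [0.269, -0.536, 0.219] pointing down, gripper open.
Joint ranges: [-2.96, 2.96], [-0.89, 2.26], [0.02, 2.5], [-1.34, 4.48], [0, 2.73], [-2.66, 2.66]. Speed limits (rad/s): [2.39, 2.39, 2.79, 3.14, 3.14, 3.14].

## Interface

Orientations are given as a rotation vector (axis times angle).
In Python, from plant import read_state, read_camera, get_calibration, close_job gives the robot as it stands.
- The arm moves only by the shell command python3 -m crank 'ROWS' [FORCE]. ROWS is JSON, a list that holds one entry, the list of rows, each a list of 7 numbers: the gripper's target within -1 to 1 (fully open at 1, half-way at 0, shut at -1), then the shift along the tool's x, y, z as a fraction of full scale, then the turn, a rotation vector about the tool's x, y, z as a fraction of full scale. In form: [[[grip, x, y, z, rx, ry, rz], ...]]. A call has exactly 5 rows; each row is the pose to reach, as a shift and turn from the pose commanded when the call began, along the tool's axes at that moment; what a row does not reach only later rows make up. Full scale, the value 1, is 0.5 m for a shift and 90 degrees for a turn. A row lasts 1/8 s, in which the tool goes at most 62.5 mm and 10.7 degrees, less where a joint would pass 70% of its speed; a pose out of reach is approached as far as the arm can. A call with a number of a shift or a turn outside -1 to 1 is refused whole. A call with a gripper value outside its range is refused whole. The fingers move at their own pace and stop on an object; FORCE is the grip in N (left out, the last holds). Time passes only in rows, so rows that repeat a pose let the fingers close, or fill a call up. It gives the time, the measured TCP pose, the force, the opening and the grip force at its end, in the units of the state.
- read_state(): the state, without advancing time (a new reading comes with each control period).
- read_camera(name): name is "scene" or "top" or "wrist"; returns the picture (480x640x3 uint8, red, green, blue); there is no depth.
- get_calibration(name): a dict with "fx", "fy", "cx", "cy" (pixels), "eye" and "orientation" of the camera in the world; the wrist camera has in their place "mount" (4x4, takes a point from camera to tool coordinates, whose origin is the TCP and whose axes are the flange's). Camera axes: x right, y down, z forward; pixel columns grow to the right and rows downward; lengths in m; the calibration is good to about 2 mm. A picture is of the moment at which its call begins: read the wrist's pose just before it. get_calibration takes no time and is no camera call.
- close_job(): hands the job in; it is judged then, once.
The state is a dict: "t": time; "q": joint angles; "dq": joint speeds; "joint_torque": joint torques, N m; "tool_pos": TCP position; "orientation": TCP orientation; "force": force on the tool from outside, world axes, zero at the start; "wrist_torque": the same for the moment, N m; "opening": finger opening in m; "gripper_force": force on a finger pad.
Only numpy, scipy, OpenCV 4.12 (cv2) and the standard library are available. Lean on these libraries where they do the work, as an engineer would, in place of code of your own. Each camera call takes 0.05 s, during which the arm holds its last target. There are 200 camera calls.

## Task

Pull the stem probe out of its slanted drying holder (only its thin steel stem can be held there), lay it down level across the two V rests and let go, then take it again by its thick handle and push the stem all the way into the socket hole in the checker's front, until the handle's shoulder meets the metal face. Leave it seated and let go, without disturbing the beaker, wash bottle, petri dish or steel bowl.

Things in the scene. Friction and masses are not known exactly. Their poses are not given: they have to be found in the camera images.
- probe: Rigid probe, 35 to 70 g, round: grey handle 22 mm thick, 80 mm long; bare steel stem 8 mm thick, 45 mm long (last 2.5 mm tapered). Origin on the axis at the shoulder, where the stem leaves the handle; +x along the stem to its tip, handle from x = 0 to -80 mm. Starts handle-down in the holder, stem sloping up 35 degrees; only the stem and 10 mm of handle stick out.
- probe_tip (a point): The end of the probe's steel stem, on its axis, 45 mm from the shoulder; axes as the probe's.
- holder: Fixed drying holder: square aluminium tube (33 mm outside, 25 mm wide and 27 mm high inside) sloping up 35 degrees toward local +x, on a 106 x 60 x 8 mm foot. A clamp stand rises to its left (rod at x 0.59, y -0.02 m; its bar 0.49 m up runs along x to 0.36). Origin under the foot's centre, z up. The probe's shoulder starts at local x 40, z 72 mm; it is free after 75 mm of travel.
- rests: Two fixed black 90 degree V rests at local x = -24 and +24 mm (each 8 mm thick, V about 45 mm wide at the lips, about 60 mm above the worktop) on a 74 x 50 x 8 mm foot. Origin under the foot's centre. The handle laid in both Vs, either way round, has its axis level along local x, 50 mm above the worktop; 40 mm is free between the Vs for fingers.
- checker: Fixed grey enclosure, 110 deep (local x), 120 wide, 125 mm high. Origin under its centre; front faces local -x. A slot in the front holds a bare metal block (50 wide, 36 mm high, 2 mm proud) with one level hole: 10 mm wide, 1.5 mm chamfer, 50 mm deep. The block was set by hand up to 4 mm off the slot's middle, left or right (see port); it does not give way.
- port (a point): Middle of the slot on the plane of the metal face, 85 mm above the worktop; axes as the checker's: +x straight into the hole. The hole is at this height but anywhere within 4 mm either side in y: find it by eye or by touch (a tip stopped at this plane has met metal beside the hole). Fully home, the shoulder lies on this plane, the tip 45 mm behind it.
- beaker: Small glass beaker, 53 mm across, 65 mm high, origin under its centre. Bystander.
- wash_bottle: White plastic wash bottle with red cap and bent spout, 199 mm high. Origin under its centre. Bystander.
- petri_dish: Small lidded dish, 55 mm across, 11 mm high. Origin under its centre. Bystander.
- steel_bowl: Small steel bowl, 95 mm across, 39 mm high. Origin under its centre. Bystander.

How it is judged:
On the way:
1. the probe lies level in both V rests and is let go (z of probe in the frame of rests between 0.045 and 0.055 m and horizontal distance between probe and rests between 0.026 and 0.054 m and angle between the x axis of probe and the x axis of rests, either way round below 0.1 rad and contact force between probe and rests above 0.1 N and contact force between the fingers and probe below 0.05 N and linear speed of probe below 0.02 m/s), for 0.2 s.
At the end, for the whole second after the job is handed in: The probe's stem is in the checker's socket hole with its shoulder within 4 mm of the metal face (tip at least 41 mm behind it), in line with the hole within 0.08 rad, at rest and let go (x of probe_tip in the frame of port between 0.041 and 0.048 m and y of probe_tip in the frame of port between -0.008 and 0.008 m and z of probe_tip in the frame of port between -0.005 and 0.005 m and angle between the x axis of probe and the x axis of checker, either way round below 0.08 rad and linear speed of probe below 0.01 m/s); the robot touches nothing.
It fails at once if a bystander is moved more than 25 mm (distance of any of beaker, wash_bottle, petri_dish, steel_bowl from where it was at the start of the episode above 0.025 m).
It also fails if it takes over 61 s, if anything falls off the work surface, if the arm or the gripper's body presses on something with over 40 N, if the wrist force passes 120 N, or if a joint passes its speed limit or range.

## Working session

There is one attempt and no reset: what is moved stays moved. The work goes in short steps, Python scripts to look and compute and a shell command to move; the robot and the scene stay as the last step left them, time stands still between calls to the robot, and variables do not carry over. Pictures are saved under pics/ and viewed, at most 10 in all, crops included, and the job is handed in when it is done.

```bash
mkdir -p pics; ls
python3 - <<'E'
from plant import *
import cv2
for n in("scene","top"):
    cv2.imwrite(f"pics/{n}0.png",read_camera(n)[:,:,::-1]); print(n,get_calibration(n))
print(get_calibration("wrist"));print(read_state())
E
```

```text
pics
scene {'fx': 583.5227276676951, 'fy': 583.5227276676951, 'cx': 321.7171785904535, 'cy': 237.68090665503013, 'eye': array([-0.26044162, -0.76604932,  1.24578859]), 'orientation': array([-2.18239769,  1.21973466, -0.43568623])}
top {'fx': 475.40378656925463, 'fy': 475.40378656925463, 'cx': 319.20965411453784, 'cy': 240.1047645845822, 'eye': array([ 0.48030331, -0.25158037,  1.09559995]), 'orientation': array([-2.17851972,  2.18725556, -0.12397478])}
{'fx': 353.9678977564721, 'fy': 353.9678977564721, 'cx': 322.3197344576705, 'cy': 236.81207906834032, 'mount': array([[ 2.34371534e-04, -9.54975252e-01, -2.96685376e-01,
         8.29814571e-02],
       [ 9.99999159e-01, -1.54554648e-04,  1.28744870e-03,
         6.86866235e-04],
       [-1.27533575e-03, -2.96685429e-01,  9.54974413e-01,
        -1.66218615e-01],
       [ 0.00000000e+00,  0.00000000e+00,  0.00000000e+00,
         1.00000000e+00]])}
{'t': 0.1, 'q': array([-1.19142361e+00,  1.31065840e-01,  1.48917089e+00,  2.61995350e-05,
        1.52296906e+00, -8.54049390e-02]), 'dq': array([ 2.09177932e-04, -2.00258759e-03, -2.24291050e-03, -1.24301620e-03,
        6.95931100e-04, -7.92075259e-05]), 'joint_torque': array([ 7.72488202e-04, -5.61337960e+01, -4.93095517e+01,  7.69411493e-02,
        2.90655100e-02, -5.33363288e-05]), 'tool_pos': array([ 0.2687747 , -0.53587331,  0.21770388]), 'orientation': array([-3.05558743e+00, -7.23147219e-01,  3.30274001e-04]), 'force': array([0.06626867, 0.42324046, 0.61684264]), 'wrist_torque': array([-0.02705484,  0.03335225, -0.03877103]), 'gripper_force': 0.0, 'opening': 0.09294881650508802}
```

View pics/scene0.png

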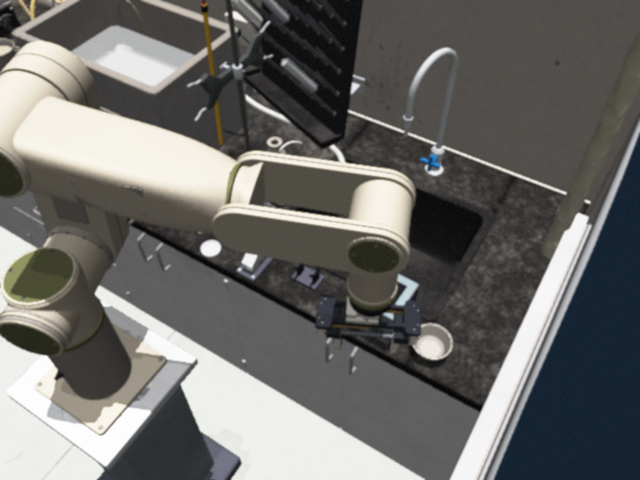

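View pics/top0.png

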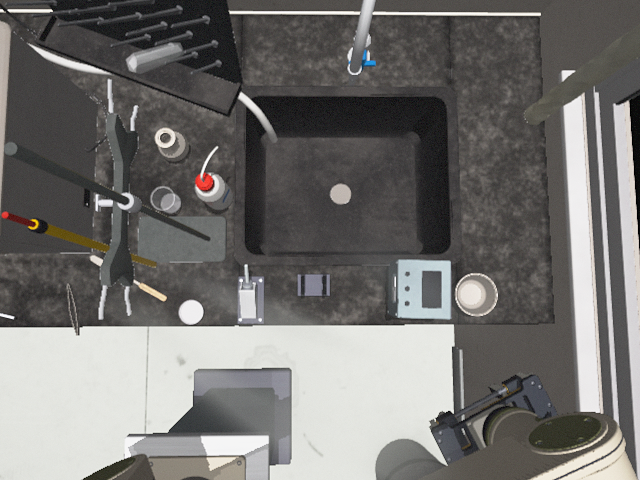

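```bash
cat > h.py <<'E'
import numpy as np, cv2
from plant import *
from scipy.spatial.transform import Rotation as R
def cam(n,st=None):
    c=get_calibration(n); K=np.array([[c['fx'],0,c['cx']],[0,c['fy'],c['cy']],[0,0,1]])
    if n=="wrist":
        T=np.eye(4);T[:3,:3]=R.from_rotvec(st['orientation']).as_matrix();T[:3,3]=st['tool_pos'];T=T@c['mount'];return K,T[:3,:3],T[:3,3]
    return K,R.from_rotvec(c['orientation']).as_matrix(),c['eye']
def ray(C,px):
    K,r,e=C; d=r@np.linalg.inv(K)@np.array([*px,1.]); return e,d
def onz(C,px,z):
    e,d=ray(C,px); return e+d*(z-e[2])/d[2]
def proj(C,P):
    K,r,e=C; p=K@(r.T@(np.asarray(P,float)-e)); return p[:2]/p[2]
def snap(n,f):
    st=read_state(); im=read_camera(n)[:,:,::-1].copy(); cv2.imwrite(f"pics/{f}.png",im)
    np.save(f"pics/{f}.npy",np.r_[st['tool_pos'],st['orientation']]); return cam(n,st),im
def load(f):
    a=np.load(f"pics/{f}.npy"); return cam("wrist",dict(tool_pos=a[:3],orientation=a[3:]))
def shift(pos,rv=None):
    """rows' numbers to reach world TCP pos, orientation rotvec, from the current measured pose"""
    st=read_state(); r0=R.from_rotvec(st['orientation']); d=r0.inv().apply(np.asarray(pos)-st['tool_pos'])/0.5
    t=(r0.inv()*R.from_rotvec(rv)).as_rotvec()/(np.pi/2) if rv is not None else np.zeros(3)
    return np.round(d,4),np.round(t,4)
E
python3 - <<'E'
from h import *
im=cv2.imread("pics/top0.png")[250:330,220:500]; cv2.imwrite("pics/topc.png",cv2.resize(im,None,fx=2.85,fy=2.85,interpolation=cv2.INTER_CUBIC))
C=cam("top")
for n,p,z in[("foot",(238,323),.0),("foot",(265,323),.0),("rests",(313,285),.03),("chk a",(398,262),.125),("chk",(452,262),.125),("chk",(452,318),.125),("chk",(398,318),.125),("dish",(191,312),0),("bowl",(476,294),.03)]: print(n,p,onz(C,p,z).round(3))
E
```

```text
foot (238, 323) [ 0.395 -0.088  0.   ]
foot (265, 323) [ 0.394 -0.15   0.   ]
rests (313, 285) [ 0.48  -0.259  0.03 ]
chk a (398, 262) [ 0.526 -0.432  0.125]
chk (452, 262) [ 0.525 -0.544  0.125]
chk (452, 318) [ 0.412 -0.54   0.125]
chk (398, 318) [ 0.412 -0.43   0.125]
dish (191, 312) [0.42  0.018 0.   ]
bowl (476, 294) [ 0.458 -0.624  0.03 ]
```

View pics/topc.png

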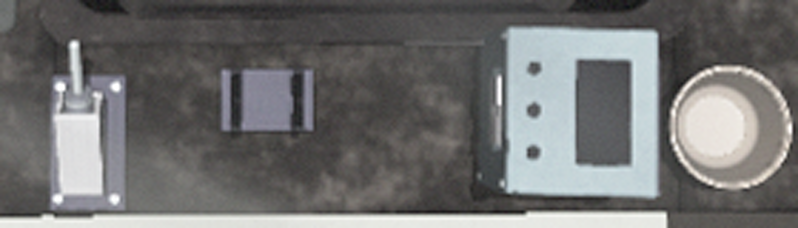

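The crop shows the holder (foot corners 53,75 to 125,208; stem tip at 74,42), the rests (222,70 to 313,131) and the checker, whose front faces left with the metal block near (497,112).

Run:
```python
from h import *
C=cam("top"); f=lambda x,y:(220+x/2.85,250+y/2.85)
for n,p,z in[("f1",(53,75),.008),("f2",(125,75),.008),("f3",(125,208),.008),("f4",(50,210),.008),("tip",(74,42),.098),("shoulder",(77,92),.072),
 ("r1",(222,70),.008),("r2",(313,70),.008),("r3",(313,131),.008),("r4",(222,131),.008),("c1",(508,28),.125),("c2",(658,30),.125),("c3",(658,195),.125),("c4",(505,192),.125),("blk",(497,75),.1),("blk",(497,148),.1)]: print(n,onz(C,f(*p),z).round(4))
# look pose: holder, camera straight: TCP so that the camera sees the stem; tool down yaw options
st=read_state(); r=R.from_rotvec(st['orientation']).as_matrix(); print(r.round(3))
```

```text
f1 [ 0.5002 -0.0898  0.008 ]
f2 [ 0.4999 -0.1471  0.008 ]
f3 [ 0.3949 -0.1477  0.008 ]
f4 [ 0.3937 -0.0886  0.008 ]
tip [ 0.5226 -0.1183  0.098 ]
shoulder [ 0.4862 -0.1174  0.072 ]
r1 [ 0.5035 -0.2245  0.008 ]
r2 [ 0.5032 -0.2974  0.008 ]
r3 [ 0.4546 -0.2971  0.008 ]
r4 [ 0.455  -0.2245  0.008 ]
c1 [ 0.5302 -0.433   0.125 ]
c2 [ 0.5284 -0.5415  0.125 ]
c3 [ 0.4108 -0.5378  0.125 ]
c4 [ 0.4136 -0.4285  0.125 ]
blk [ 0.497  -0.4289  0.1   ]
blk [ 0.4437 -0.4278  0.1   ]
[[ 0.894  0.448 -0.001]
 [ 0.448 -0.894  0.002]
 [ 0.    -0.002 -1.   ]]
```

```bash
cat >> h.py <<'E'
c35,s35=np.cos(np.radians(35)),np.sin(np.radians(35))
def rot(x,z):
    x=np.array(x,float);z=np.array(z,float);z/=np.linalg.norm(z);x-=z*(x@z);x/=np.linalg.norm(x);return R.from_matrix(np.c_[x,np.cross(z,x),z]).as_rotvec()
RG=rot([-c35,0,-s35],[s35,0,-c35])
def stages(pos,rv,fr):
    st=read_state(); r0=R.from_rotvec(st['orientation']); p0=st['tool_pos']; w=(r0.inv()*R.from_rotvec(rv)).as_rotvec()
    print('total turn deg',np.degrees(w).round(1)); prev=(p0,r0)
    for f in fr:
        p=p0+(np.array(pos)-p0)*f; r=r0*R.from_rotvec(w*f)
        print(f,(prev[1].inv().apply(p-prev[0])/.5).round(4),((prev[1].inv()*r).as_rotvec()/(np.pi/2)).round(4)); prev=(p,r)
E
python3 - <<'E'
from h import *
G=np.array([.508,-.118,.087]); z=np.array([s35,0,-c35]); P=G+z*(.019-.10); print(P)
stages([.40,-.25,.26],rot([-1,0,0],[0,0,-1]),[.34,.67,1])
E
```

```text
[ 0.46154031 -0.118       0.15335132]
total turn deg [-0.000e+00 -1.000e-01 -1.534e+02]
0.34 [ 0.1669 -0.1338 -0.0285] [-1.000e-04 -5.000e-04 -5.794e-01]
0.67 [ 0.2019  0.0482 -0.0278] [-1.000e-04 -5.000e-04 -5.624e-01]
1 [ 0.0909  0.1867 -0.0279] [-1.000e-04 -5.000e-04 -5.624e-01]
```

```bash
python3 -m crank '[[[1,0.04,-0.03,-0.03,0,0,-0.115],[1,0.08,-0.06,-0.03,0,0,-0.23],[1,0.12,-0.09,-0.03,0,0,-0.345],[1,0.167,-0.134,-0.03,0,0,-0.46],[1,0.167,-0.134,-0.03,0,0,-0.58]]]'
python3 -m crank '[[[1,0.04,0.01,-0.03,0,0,-0.115],[1,0.08,0.02,-0.03,0,0,-0.23],[1,0.12,0.03,-0.03,0,0,-0.345],[1,0.2,0.048,-0.03,0,0,-0.46],[1,0.2,0.048,-0.03,0,0,-0.56]]]'
python3 - <<'E'
from h import *
print(read_state()['q'].round(2))
stages([.4615,-.118,.1535],RG,[.5,1])
E
```

```text
t: 0.72
tool_pos: [0.3143, -0.4371, 0.2333]
orientation: [-2.419, -2.003, -0.001]
force: [-0.1, -0.6, -0.3]
opening: 0.0931
gripper_force: 0.0
t: 1.35
tool_pos: [0.3574, -0.3435, 0.2483]
orientation: [-1.337, -2.843, -0.001]
force: [-0.1, -0.6, 0.5]
opening: 0.0931
gripper_force: 0.0
[-0.87 -0.17  1.73  0.    1.58 -1.56]
total turn deg [-15.3 -32.7 -48.8]
0.5 [0.1072 0.2239 0.095 ] [-0.0851 -0.1817 -0.2709]
1 [0.0352 0.2412 0.1061] [-0.0851 -0.1817 -0.2709]
```

```bash
python3 -m crank '[[[1,0.03,0.06,0.02,-0.02,-0.045,-0.07],[1,0.06,0.11,0.04,-0.04,-0.09,-0.135],[1,0.08,0.17,0.06,-0.06,-0.135,-0.2],[1,0.107,0.224,0.07,-0.085,-0.182,-0.271],[1,0.107,0.224,0.07,-0.085,-0.182,-0.271]]]'
python3 - <<'E'
from h import *
print(read_state()['q'].round(2))
stages([.4615,-.118,.1535],RG,[1])
E
```

```text
t: 1.98
tool_pos: [0.4088, -0.2316, 0.2121]
orientation: [0.64, 2.756, -0.001]
force: [0.0, -0.9, 0.6]
opening: 0.0925
gripper_force: 0.0
[-0.75 -0.56  2.13  0.16  1.31 -1.88]
total turn deg [ -7.8 -16.4 -24.7]
1 [0.0429 0.2418 0.127 ] [-0.0871 -0.1819 -0.2745]
```

```bash
python3 -m crank '[[[1,0.01,0.06,0.03,-0.02,-0.045,-0.07],[1,0.02,0.12,0.06,-0.04,-0.09,-0.137],[1,0.03,0.18,0.09,-0.065,-0.136,-0.206],[1,0.043,0.242,0.12,-0.087,-0.182,-0.275],[1,0.043,0.242,0.127,-0.087,-0.182,-0.275]]]'
python3 -m crank '[[[1,0,0,0,0,0,0],[1,0,0,0,0,0,0],[1,0,0,0,0,0,0],[1,0,0,0,0,0,0],[1,0,0,0,0,0,0]]]'
python3 - <<'E'
from h import *
print(read_state()['q'].round(2))
stages([.4615,-.118,.1535],RG,[1])
C,im=snap("wrist","w1")
for p in([.487,-.118,.072],[.523,-.118,.098]): print(proj(C,p))
E
```

```text
t: 2.6
tool_pos: [0.4623, -0.1197, 0.1547]
orientation: [0.002, 2.531, -0.002]
force: [0.2, -0.1, 0.0]
opening: 0.0928
gripper_force: 0.0
t: 3.22
tool_pos: [0.4625, -0.12, 0.155]
orientation: [0.001, 2.53, -0.003]
force: [0.1, 0.6, -0.2]
opening: 0.0929
gripper_force: 0.0
[-0.64 -0.86  2.49  0.41  1.04 -2.33]
total turn deg [-0.1  0.  -0. ]
1 [0.0035 0.0039 0.0013] [-0.0013  0.0005 -0.    ]
[326.39960404 207.24568875]
[326.16034566 265.33072017]
```

View pics/w1.png

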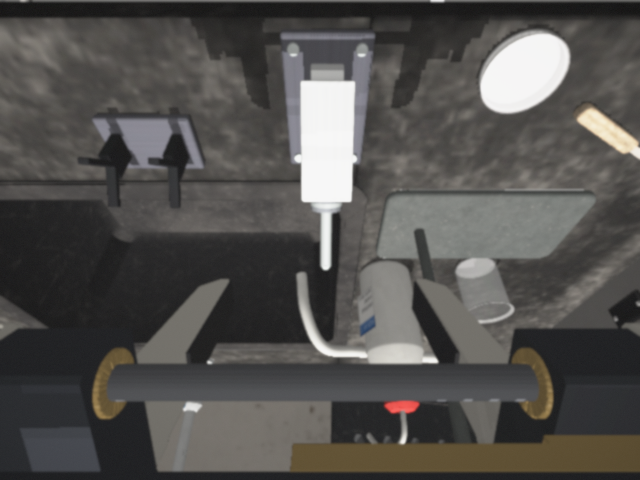

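The wrist view shows the stem from the shoulder (326,208) to the tip (326,268). That agrees with my estimate, so I move in along the tool z axis.

```bash
python3 - <<'E'
from h import *
G=np.array([.508,-.118,.087]); stages(G+.019*np.array([s35,0,-c35]),RG,[1])
E
python3 -m crank '[[[1,0,0.004,0.05,0,0,0],[1,0,0.004,0.1,0,0,0],[1,0,0.004,0.15,0,0,0],[1,0,0.004,0.19,0,0,0],[1,0,0.004,0.2,0,0,0]]]'
python3 - <<'E'
from h import *
print(read_state()['q'].round(2))
G=np.array([.508,-.118,.087]); stages(G+.019*np.array([s35,0,-c35]),RG,[1])
E
```

```text
total turn deg [-0.1  0.   0. ]
1 [0.0038 0.0042 0.2016] [-0.0013  0.0005  0.    ]
t: 3.9
tool_pos: [0.5195, -0.1174, 0.0715]
orientation: [0.001, 2.532, -0.001]
force: [-0.9, 0.1, -0.8]
opening: 0.0931
gripper_force: 0.0
[-0.53 -0.47  2.43  0.46  0.7  -2.38]
total turn deg [-0.  -0.1 -0. ]
1 [ 0.001  -0.0013 -0.0005] [-0.0003 -0.001  -0.0002]
```

```bash
python3 -m crank '[[[-1,0,0,0,0,0,0],[-1,0,0,0,0,0,0],[-1,0,0,0,0,0,0],[-1,0,0,0,0,0,0],[-1,0,0,0,0,0,0]]]' 35
python3 -m crank '[[[-1,0,0,0,0,0,0],[-1,0,0,0,0,0,0],[-1,0,0,0,0,0,0],[-1,0,0,0,0,0,0],[-1,0,0,0,0,0,0]]]'
```

```text
t: 4.53
tool_pos: [0.5201, -0.1182, 0.0734]
orientation: [0.001, 2.529, -0.003]
force: [-0.2, -1.2, 0.2]
opening: 0.0473
gripper_force: 0.0
t: 5.15
tool_pos: [0.52, -0.118, 0.0731]
orientation: [0.0, 2.53, -0.002]
force: [0.2, 0.2, -0.4]
opening: 0.0069
gripper_force: 35.0
```

```bash
python3 -m crank '[[[-1,-0.03,0,0,0,0,0],[-1,-0.06,0,0,0,0,0],[-1,-0.1,0,0,0,0,0],[-1,-0.14,0,0,0,0,0],[-1,-0.18,0,0,0,0,0]]]'
python3 - <<'E'
from h import *
print(read_state()['q'].round(2))
C,im=snap("wrist","w2")
z=np.array([s35,0,-c35]);t=read_state()['tool_pos'];d=np.array([c35,0,s35])
g=t-.019*z; print(g,[proj(C,g+d*a).round(0) for a in(-.1,-.025,.02)])
stages([.5,-.3,.25],rot([0,1,0],[0,0,-1]),[.33,.67,1])
E
```

```text
t: 5.78
tool_pos: [0.5954, -0.118, 0.1261]
orientation: [0.0, 2.529, -0.003]
force: [-0.0, -0.5, -0.3]
opening: 0.0068
gripper_force: 35.0
[-0.43 -0.31  2.2   0.37  0.71 -2.22]
[ 0.58688024 -0.11864645  0.14450559] [array([323.,  89.]), array([322., 271.]), array([322., 357.])]
total turn deg [27.5 27.8 86.9]
0.33 [ 0.0066 -0.12   -0.1021] [0.1008 0.102  0.3185]
0.67 [-0.0425 -0.1301 -0.0875] [0.1039 0.1051 0.3282]
1 [-0.089  -0.1054 -0.0766] [0.1008 0.102  0.3185]
```

View pics/w2.png

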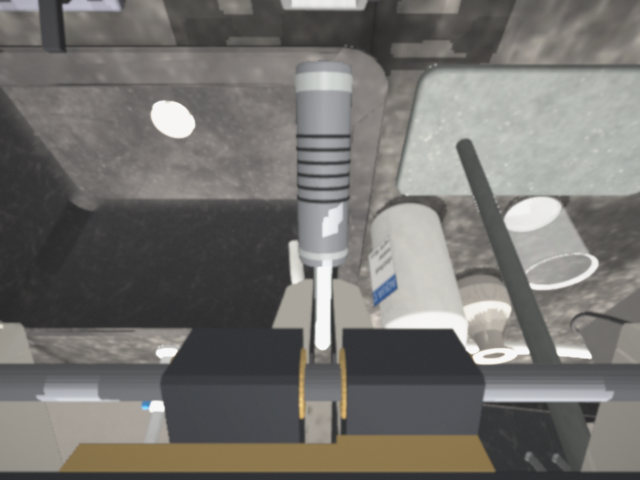

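The probe is free of the holder and in line with the tool. The shoulder is at (322,262), about 28 mm from the grasp point. Next I swing it to the rests.

```bash
python3 -m crank '[[[-1,0,-0.03,-0.04,0.02,0.02,0.07],[-1,0,-0.06,-0.07,0.05,0.05,0.16],[-1,0.005,-0.1,-0.09,0.075,0.075,0.24],[-1,0.0066,-0.12,-0.1021,0.1,0.1,0.32],[-1,0.0066,-0.12,-0.1021,0.1,0.1,0.32]]]'
python3 -m crank '[[[-1,-0.01,-0.04,-0.02,0.026,0.026,0.08],[-1,-0.02,-0.07,-0.045,0.052,0.052,0.16],[-1,-0.03,-0.1,-0.067,0.08,0.08,0.24],[-1,-0.0425,-0.13,-0.0875,0.104,0.105,0.328],[-1,-0.0425,-0.13,-0.0875,0.104,0.105,0.328]]]'
python3 - <<'E'
from h import *
print(read_state()['q'].round(2))
stages([.479,-.329,.15],rot([0,1,0],[0,0,-1]),[1])
E
```

```text
t: 6.45
tool_pos: [0.5631, -0.1783, 0.1663]
orientation: [0.719, 2.606, -0.001]
force: [0.8, 0.3, -0.6]
opening: 0.007
gripper_force: 35.0
t: 7.08
tool_pos: [0.5294, -0.2402, 0.2063]
orientation: [1.484, 2.514, 0.001]
force: [1.1, 0.2, -0.7]
opening: 0.0068
gripper_force: 35.0
[-0.51 -0.14  1.79 -0.    1.26 -1.01]
total turn deg [ 9.1  9.1 28.8]
1 [-0.0854 -0.1868  0.1105] [0.1016 0.1008 0.3197]
```

```bash
python3 -m crank '[[[-1,-0.02,-0.045,0.02,0.026,0.026,0.08],[-1,-0.04,-0.09,0.05,0.052,0.052,0.16],[-1,-0.06,-0.14,0.08,0.08,0.08,0.24],[-1,-0.085,-0.187,0.11,0.1,0.1,0.32],[-1,-0.085,-0.187,0.11,0.1,0.1,0.32]]]'
python3 -m crank '[[[-1,0,0,0,0,0,0],[-1,0,0,0,0,0,0],[-1,0,0,0,0,0,0],[-1,0,0,0,0,0,0],[-1,0,0,0,0,0,0]]]'
python3 - <<'E'
from h import *
print(read_state()['q'].round(2))
stages([.479,-.329,.031],rot([0,1,0],[0,0,-1]),[1])
C,im=snap("wrist","w3")
# expected: V rest top lines
for p in ([.479,-.237,.05],[.479,-.285,.05],[.5015,-.237,.06],[.4565,-.237,.06],[.5015,-.285,.06],[.4565,-.285,.06]): print(proj(C,p).round())
E
```

```text
t: 7.7
tool_pos: [0.476, -0.3278, 0.1466]
orientation: [-2.22, -2.218, -0.002]
force: [-0.7, -0.4, -0.9]
opening: 0.0066
gripper_force: 35.0
t: 8.32
tool_pos: [0.4775, -0.3279, 0.1499]
orientation: [2.224, 2.218, 0.001]
force: [0.3, -0.1, -0.6]
opening: 0.0068
gripper_force: 35.0
[-0.69  0.12  1.63  0.    1.39 -0.69]
total turn deg [ 0.1  0.  -0.2]
1 [-0.0021  0.0027  0.2378] [ 0.0008  0.     -0.0019]
[323. 114.]
[323. 181.]
[356. 113.]
[290. 113.]
[355. 183.]
[292. 184.]
```

View pics/w3.png

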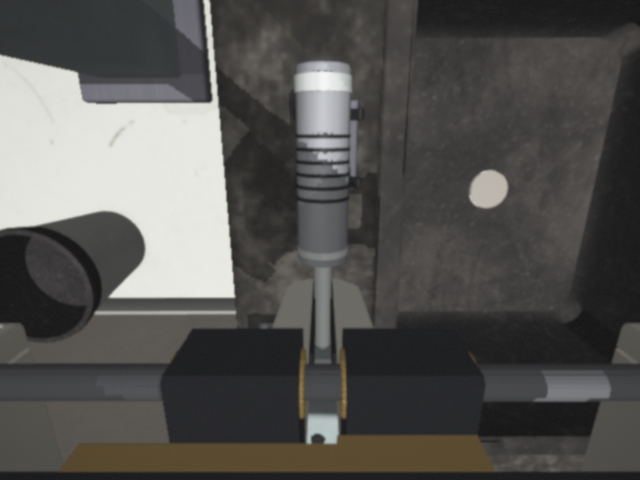

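Run:
```python
from h import *
im=cv2.imread("pics/w3.png")[85:205,280:380]; cv2.imwrite("pics/w3c.png",cv2.resize(im,None,fx=5,fy=5,interpolation=cv2.INTER_CUBIC))
C=load("w3")
for p in ([.504,-.224,.008],[.504,-.298,.008],[.454,-.224,.008],[.5015,-.233,.06],[.5015,-.241,.06],[.5015,-.289,.06]): print(((proj(C,p)-[280,85])*5).round())
```

```text
[369.  68.]
[359. 521.]
[61. 69.]
[382. 110.]
[380. 172.]
[372. 520.]
```

View pics/w3c.png

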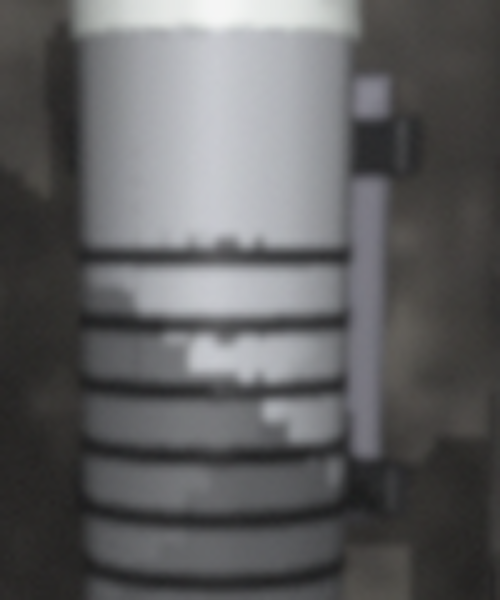

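The zoom shows the right-hand V lips and foot edge about 3.5 mm further in +x than I had assumed, with the y match good. I will aim for x = 0.482.

```bash
python3 -m crank '[[[-1,-0.002,0.0087,0.05,0,0,0],[-1,-0.002,0.0087,0.1,0,0,0],[-1,-0.002,0.0087,0.15,0,0,0],[-1,-0.002,0.0087,0.19,0,0,0],[-1,-0.002,0.0087,0.22,0,0,0]]]'
python3 -m crank '[[[-1,0,0,0.003,0,0,0],[-1,0,0,0.006,0,0,0],[-1,0,0,0.009,0,0,0],[-1,0,0,0.012,0,0,0],[-1,0,0,0.015,0,0,0]]]'
python3 - <<'E'
from h import *
stages([.482,-.329,.031],rot([0,1,0],[0,0,-1]),[1])
E
```

```text
t: 9.0
tool_pos: [0.4816, -0.3289, 0.0386]
orientation: [-2.225, -2.217, -0.001]
force: [-0.2, -0.6, 0.3]
opening: 0.0071
gripper_force: 35.0
t: 9.62
tool_pos: [0.482, -0.3293, 0.0326]
orientation: [2.224, 2.217, 0.001]
force: [-1.4, -0.5, 1.6]
opening: 0.0069
gripper_force: 35.0
total turn deg [ 0.1  0.  -0.2]
1 [ 0.0006 -0.0001  0.0032] [ 0.001   0.0002 -0.0022]
```

```bash
python3 -m crank '[[[-1,0,0,0.002,0,0,0],[-1,0,0,0.003,0,0,0],[-0.8,0,0,0.003,0,0,0],[-0.6,0,0,0.003,0,0,0],[-0.4,0,0,0.003,0,0,0]]]'
python3 -m crank '[[[-0.2,0,0,0,0,0,0],[0,0,0,0,0,0,0],[0.2,0,0,0,0,0,0],[0.2,0,0,0,0,0,0],[0.2,0,0,0,0,0,0]]]'
```

```text
t: 10.25
tool_pos: [0.4817, -0.3288, 0.0304]
orientation: [-2.225, -2.218, -0.001]
force: [-0.1, 0.2, 0.2]
opening: 0.0243
gripper_force: 0.0
t: 10.88
tool_pos: [0.4818, -0.329, 0.0307]
orientation: [2.225, 2.217, 0.001]
force: [-0.3, 0.4, -1.3]
opening: 0.0556
gripper_force: 0.0
```

```bash
python3 -m crank '[[[0.2,0,0,-0.04,0,0,0],[0.3,0,0,-0.1,0,0,0],[0.5,0,0,-0.17,0,0,0],[0.6,0,0,-0.24,0,0,0],[0.6,0,0,-0.24,0,0,0]]]'
python3 - <<'E'
from h import *
a=np.radians(25);stages([.475,-.30,.2],rot([0,1,0],[0,-np.sin(a),-np.cos(a)]),[1])
snap("wrist","w4")
E
```

```text
t: 11.5
tool_pos: [0.484, -0.3309, 0.1565]
orientation: [2.219, 2.211, 0.003]
force: [-0.3, -0.4, 0.2]
opening: 0.0742
gripper_force: 0.0
total turn deg [  0.4 -24.7  -0.3]
1 [ 0.0613 -0.0175 -0.0875] [ 0.0042 -0.2745 -0.0032]
```

```bash
python3 -m crank '[[[0.6,0.02,-0.01,-0.03,0,-0.09,0],[0.6,0.04,-0.015,-0.06,0,-0.18,0],[0.6,0.061,-0.0175,-0.0875,0,-0.274,0],[0.6,0.061,-0.0175,-0.0875,0,-0.274,0],[0.6,0.061,-0.0175,-0.0875,0,-0.274,0]]]'
python3 - <<'E'
from h import *
C,im=snap("wrist","w5")
print([proj(C,p).round() for p in([.471,-.4285,.085],[.496,-.4285,.103],[.446,-.4285,.103])])
cv2.imwrite("pics/w5c.png",np.vstack([cv2.resize(im[200:350,200:440],(800,500),interpolation=cv2.INTER_CUBIC),cv2.resize(im[0:100],(800,100))]))
E
```

```text
t: 12.18
tool_pos: [0.4728, -0.2982, 0.1937]
orientation: [1.988, 1.983, -0.432]
force: [-0.7, -1.2, -0.3]
opening: 0.0744
gripper_force: 0.0
[array([320., 291.]), array([347., 306.]), array([294., 306.])]
```

View pics/w5c.png

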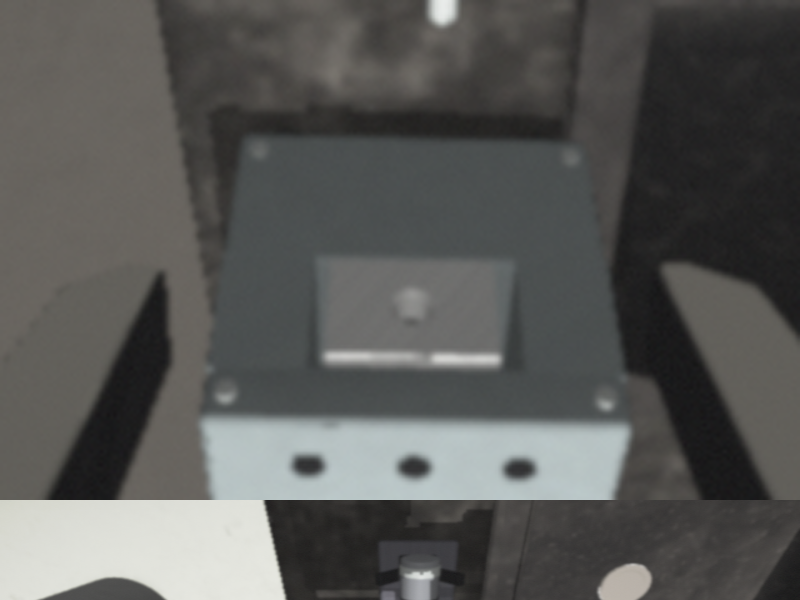

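View pics/w4.png

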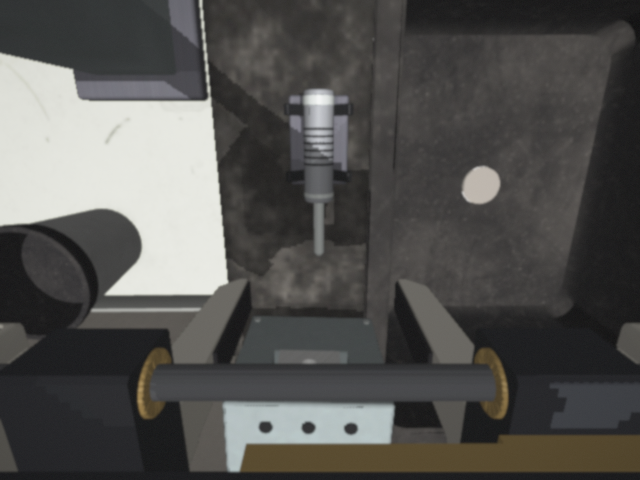

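The probe lies level in both Vs (butt 319,92, shoulder 319,197, tip 319,253). In the checker view, the hole is at crop (412,305), which is pixel (323.6,291.5). The front's top edge runs from crop (202,418) to (632,422).

Run:
```python
from h import *
C=load("w5"); f=lambda x,y:(200+x*.3,200+y*.3)
for n,p,z in[("hole",(412,305),.085),("e1",(202,418),.125),("e2",(632,422),.125),("scr1",(225,392),.118),("scr2",(605,399),.118),("s1",(258,150),.007),("s2",(571,156),.007),("blkL",(322,358),.103),("blkR",(501,358),.103)]: print(n,onz(C,f(*p),z).round(4))
C=load("w4")
for n,p,z in[("butt",(319,92),.061),("sh",(319,197),.054),("tip",(319,253),.05),("e1",(226,405),.125),("e2",(393,405),.125)]: print(n,onz(C,p,z).round(4))
st=read_state(); stages([.482,-.262,.11],rot([0,1,0],[0,0,-1]),[1])
```

```text
hole [ 0.4741 -0.4292  0.085 ]
e1 [ 0.4169 -0.4281  0.125 ]
e2 [ 0.5341 -0.4304  0.125 ]
scr1 [ 0.4226 -0.4261  0.118 ]
scr2 [ 0.5275 -0.4297  0.118 ]
s1 [ 0.4201 -0.4389  0.007 ]
s2 [ 0.5307 -0.4422  0.007 ]
blkL [ 0.4482 -0.4309  0.103 ]
blkR [ 0.4997 -0.4311  0.103 ]
butt [ 0.4832 -0.2265  0.061 ]
sh [ 0.4827 -0.3007  0.054 ]
tip [ 0.4824 -0.3479  0.05  ]
e1 [ 0.4182 -0.4308  0.125 ]
e2 [ 0.5329 -0.4321  0.125 ]
total turn deg [-0.1 24.5 -0.2]
1 [0.137  0.0184 0.1218] [-0.0006  0.2725 -0.0026]
```

```bash
python3 -m crank '[[[0.4,0.03,0.01,0.02,0,0.09,0],[0.4,0.07,0.015,0.05,0,0.18,0],[0.4,0.1,0.0184,0.09,0,0.272,-0.003],[0.4,0.137,0.0184,0.122,0,0.272,-0.003],[0.4,0.137,0.0184,0.122,0,0.272,-0.003]]]'
python3 - <<'E'
from h import *
stages([.482,-.261,.031],rot([0,1,0],[0,0,-1]),[1])
E
```

```text
t: 12.85
tool_pos: [0.4804, -0.2623, 0.1078]
orientation: [-2.221, -2.217, 0.003]
force: [-0.6, -0.1, -0.5]
opening: 0.0651
gripper_force: 0.0
total turn deg [-0.2 -0.  -0.1]
1 [0.0025 0.0039 0.1535] [-0.0025 -0.0005 -0.0011]
```

```bash
python3 -m crank '[[[0.2,0.001,0.003,0.04,0,0,0],[0.1,0.001,0.003,0.08,0,0,0],[0,0.001,0.003,0.12,0,0,0],[0,0.001,0.003,0.153,0,0,0],[0,0.001,0.003,0.153,0,0,0]]]'
python3 -m crank '[[[-1,0,0,0,0,0,0],[-1,0,0,0,0,0,0],[-1,0,0,0,0,0,0],[-1,0,0,0,0,0,0],[-1,0,0,0,0,0,0]]]' 30
python3 - <<'E'
from h import *
t=np.radians(1.5)
stages([.4755,-.300,.11],rot([np.sin(t),np.cos(t),0],[0,0,-1]),[1])
E
```

```text
t: 13.48
tool_pos: [0.483, -0.2608, 0.0324]
orientation: [-2.22, -2.223, 0.004]
force: [-1.1, 0.8, -0.4]
opening: 0.0464
gripper_force: 0.0
t: 14.1
tool_pos: [0.4821, -0.2618, 0.0345]
orientation: [-2.22, -2.222, 0.007]
force: [-10.9, -0.4, 8.9]
opening: 0.021
gripper_force: 30.0
total turn deg [-0.2  0.2  1.6]
1 [-0.0768 -0.0139 -0.1508] [-0.0022  0.002   0.0173]
```

The grip pulls sideways (-11 N in x), so I regrip a bit further in -x.

```bash
python3 -m crank '[[[-0.3,0,0,0,0,0,0],[-0.3,0,0,0,0,0,0],[-0.3,0,-0.004,0,0,0,0],[-0.3,0,-0.004,0,0,0,0],[-0.3,0,-0.004,0,0,0,0]]]'
python3 - <<'E'
from h import *
print(read_state()['tool_pos'])
E
python3 -m crank '[[[-1,0,0,0,0,0,0],[-1,0,0,0,0,0,0],[-1,0,0,0,0,0,0],[-1,0,0,0,0,0,0],[-1,0,0,0,0,0,0]]]' 15
```

```text
t: 14.72
tool_pos: [0.4819, -0.2614, 0.0339]
orientation: [2.219, 2.221, -0.003]
force: [0.7, 0.4, -0.3]
opening: 0.0328
gripper_force: 0.0
[ 0.48194919 -0.26144006  0.03392962]
t: 15.35
tool_pos: [0.482, -0.2615, 0.034]
orientation: [2.219, 2.221, -0.003]
force: [0.6, -0.2, -0.7]
opening: 0.0217
gripper_force: 15.0
```

```bash
python3 -m crank '[[[-1,0,0,-0.02,0,0,0],[-1,0,0,-0.06,0,0,0],[-1,-0.02,-0.006,-0.1,0,0,0.017],[-1,-0.05,-0.0135,-0.15,0,0,0.017],[-1,-0.077,-0.0135,-0.15,0,0,0.017]]]' 35
python3 -m crank '[[[-1,0,0,0,0,0,0],[-1,0,0,0,0,0,0],[-1,0,0,0,0,0,0],[-1,0,0,0,0,0,0],[-1,0,0,0,0,0,0]]]'
python3 - <<'E'
from h import *
t=np.radians(1.5)
# hole mouth (.474,-.429); axis dir into (-.026,-1). tip 8mm out -> TCP 8+85 mm back
h=np.array([.474,-.429,.069]); n=np.array([np.sin(t),np.cos(t),0])
stages(h+n*.094,rot(n,[0,0,-1]),[1])
C,im=snap("wrist","w6")
st=read_state(); g=st['tool_pos']+[0,0,.016]; print(proj(C,g-n*.04),proj(C,g+n*.04),proj(C,g-n*.085))
cv2.imwrite("pics/w6c.png",cv2.resize(im[60:480,180:460],(560,600),interpolation=cv2.INTER_CUBIC)[:600])
E
```

```text
t: 15.98
tool_pos: [0.4766, -0.3015, 0.112]
orientation: [2.245, 2.188, -0.002]
force: [-0.0, -0.7, -0.7]
opening: 0.0211
gripper_force: 35.0
t: 16.6
tool_pos: [0.4752, -0.2995, 0.1089]
orientation: [2.248, 2.192, -0.003]
force: [-0.9, 0.1, -0.0]
opening: 0.0213
gripper_force: 35.0
total turn deg [-0.   0.2  0. ]
1 [-0.0708  0.0043  0.08  ] [-0.0001  0.0018  0.0006]
[321.51436881 378.96290464] [321.59094032 227.62084352] [321.47966036 447.5634475 ]
```

View pics/w6c.png

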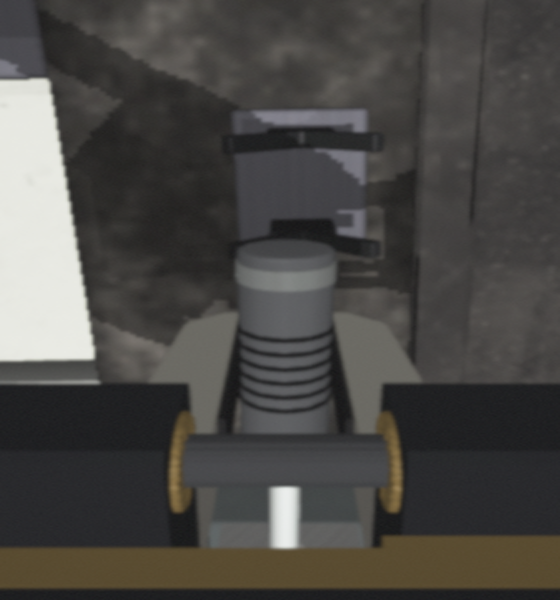

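The probe is held straight: the butt is at crop (286,255) and the stem is in line at (285,515). I move it in front of the hole.

```bash
python3 -m crank '[[[-1,-0.01,0.002,0.03,0,0,0],[-1,-0.03,0.0043,0.06,0,0,0],[-1,-0.05,0.0043,0.08,0,0,0],[-1,-0.065,0.0043,0.08,0,0,0],[-1,-0.0708,0.0043,0.08,0,0,0]]]'
python3 -m crank '[[[-1,0,0,0,0,0,0],[-1,0,0,0,0,0,0],[-1,0,0,0,0,0,0],[-1,0,0,0,0,0,0],[-1,0,0,0,0,0,0]]]'
python3 - <<'E'
from h import *
t=np.radians(1.5)
h=np.array([.474,-.429,.069]); n=np.array([np.sin(t),np.cos(t),0])
stages(h+n*.094,rot(n,[0,0,-1]),[1])
E
```

```text
t: 17.27
tool_pos: [0.4765, -0.3362, 0.0693]
orientation: [2.249, 2.19, -0.003]
force: [-0.2, -0.3, 0.2]
opening: 0.0209
gripper_force: 35.0
t: 17.9
tool_pos: [0.4765, -0.3353, 0.0692]
orientation: [2.248, 2.191, -0.003]
force: [-0.4, 0.2, 0.3]
opening: 0.0213
gripper_force: 35.0
total turn deg [0.  0.2 0. ]
1 [ 0.0004 -0.0001  0.0005] [0.0001 0.0019 0.0004]
```

Next I advance 16 mm slowly, which should put the tip about 7 mm past the face if it is lined up.

```bash
python3 -m crank '[[[-1,-0.006,0,0,0,0,0],[-1,-0.012,0,0,0,0,0],[-1,-0.018,0,0,0,0,0],[-1,-0.024,0,0,0,0,0],[-1,-0.026,0,0,0,0,0]]]'
python3 -m crank '[[[-1,-0.002,0,0,0,0,0],[-1,-0.004,0,0,0,0,0],[-1,-0.006,0,0,0,0,0],[-1,-0.006,0,0,0,0,0],[-1,-0.006,0,0,0,0,0]]]'
```

```text
t: 18.52
tool_pos: [0.4761, -0.3486, 0.0692]
orientation: [2.248, 2.191, -0.003]
force: [-0.1, -0.1, -0.5]
opening: 0.0212
gripper_force: 35.0
t: 19.15
tool_pos: [0.476, -0.3513, 0.0692]
orientation: [2.248, 2.191, -0.003]
force: [-0.7, -0.3, -0.3]
opening: 0.0211
gripper_force: 35.0
```

```bash
python3 -m crank '[[[-1,-0.006,0,0,0,0,0],[-1,-0.012,0,0,0,0,0],[-1,-0.018,0,0,0,0,0],[-1,-0.024,0,0,0,0,0],[-1,-0.03,0,0,0,0,0]]]'
python3 -m crank '[[[-1,-0.006,0,0,0,0,0],[-1,-0.012,0,0,0,0,0],[-1,-0.018,0,0,0,0,0],[-1,-0.024,0,0,0,0,0],[-1,-0.028,0,0,0,0,0]]]'
```

```text
t: 19.77
tool_pos: [0.4757, -0.3666, 0.0693]
orientation: [2.248, 2.191, -0.003]
force: [0.3, 0.9, -1.1]
opening: 0.0211
gripper_force: 35.0
t: 20.4
tool_pos: [0.4753, -0.3805, 0.0693]
orientation: [2.248, 2.191, -0.003]
force: [0.2, -0.6, -0.2]
opening: 0.0209
gripper_force: 35.0
```

```bash
python3 -m crank '[[[-1,-0.004,0,0,0,0,0],[-1,-0.008,0,0,0,0,0],[-1,-0.012,0,0,0,0,0],[-1,-0.015,0,0,0,0,0],[-1,-0.017,0,0,0,0,0]]]'
python3 -m crank '[[[-1,-0.001,0,0,0,0,0],[-1,-0.002,0,0,0,0,0],[-1,-0.003,0,0,0,0,0],[-1,-0.004,0,0,0,0,0],[-1,-0.004,0,0,0,0,0]]]'
```

```text
t: 21.02
tool_pos: [0.4751, -0.386, 0.0687]
orientation: [-2.247, -2.192, -0.001]
force: [0.7, 14.1, 4.1]
opening: 0.0211
gripper_force: 35.0
t: 21.65
tool_pos: [0.4751, -0.386, 0.0684]
orientation: [-2.245, -2.191, -0.004]
force: [0.0, 20.3, 6.8]
opening: 0.021
gripper_force: 35.0
```

It stopped firmly near the expected depth. I push gently with small side shifts to check whether this is the shoulder or a jam.

```bash
python3 -m crank '[[[-1,-0.001,0,-0.003,0,0,0],[-1,-0.001,0,-0.003,0,0,0],[-1,-0.001,0,-0.003,0,0,0],[-1,-0.001,0,-0.003,0,0,0],[-1,-0.001,0,-0.003,0,0,0]]]'
python3 -m crank '[[[-1,0,0.002,0,0,0,0],[-1,0,0.002,0,0,0,0],[-1,0,-0.002,0,0,0,0],[-1,0,-0.002,0,0,0,0],[-1,0,0,0,0,0,0]]]'
python3 - <<'E'
from h import *
s=read_state();print(s['tool_pos'],s['force'],s['wrist_torque'])
C,im=snap("wrist","w7"); n=np.array([.026,1,0]); g=s['tool_pos']+[0,0,.016]
from plant import *
T=cam("top"); it=read_camera("top")[:,:,::-1]; cv2.imwrite("pics/t7.png",it)
E
```

```text
t: 22.28
tool_pos: [0.475, -0.386, 0.0691]
orientation: [-2.244, -2.191, -0.004]
force: [1.9, 19.7, 2.2]
opening: 0.0204
gripper_force: 35.0
t: 22.9
tool_pos: [0.4751, -0.386, 0.0691]
orientation: [-2.244, -2.191, -0.004]
force: [-0.8, 19.4, 1.7]
opening: 0.0212
gripper_force: 35.0
[ 0.47510069 -0.38602048  0.06910948] [-0.81094481 19.38496949  1.74314395] [ 3.15926437 -0.05454396 -0.08658512]
```

```bash
python3 -m crank '[[[-1,0.003,0,0,0,0,0],[-1,0.006,0,0,0,0,0],[-0.8,0.006,0,0,0,0,0],[-0.5,0.006,0,0,0,0,0],[-0.1,0.006,0,0,0,0,0]]]'
python3 -m crank '[[[0.1,0,0,0,0,0,0],[0.1,0,0,0,0,0,0],[0.1,0,0,-0.06,0,0,0],[0.1,0,0,-0.14,0,0,0],[0.1,0,0,-0.22,0,0,0]]]'
python3 - <<'E'
from h import *
a=np.radians(25);stages([.475,-.30,.2],rot([0,1,0],[0,-np.sin(a),-np.cos(a)]),[1])
E
```

```text
t: 23.62
tool_pos: [0.4752, -0.3887, 0.0711]
orientation: [2.248, 2.191, -0.004]
force: [0.6, -0.5, 0.1]
opening: 0.0291
gripper_force: 0.0
t: 24.25
tool_pos: [0.4749, -0.388, 0.1819]
orientation: [2.249, 2.191, -0.003]
force: [-0.1, 0.4, -0.4]
opening: 0.051
gripper_force: 0.0
total turn deg [ -0.3 -24.8  -1.5]
1 [ 0.1758 -0.0043 -0.0367] [-0.0038 -0.276  -0.0161]
```

```bash
python3 -m crank '[[[0.4,0.03,0,-0.01,0,-0.09,0],[0.4,0.07,0,-0.02,0,-0.18,0],[0.4,0.12,-0.004,-0.037,0,-0.276,-0.016],[0.4,0.176,-0.004,-0.037,0,-0.276,-0.016],[0.4,0.176,-0.004,-0.037,0,-0.276,-0.016]]]'
python3 - <<'E'
from h import *
C,im=snap("wrist","w8"); g=im.mean(2)
# image of axis, sampled by world y along handle top (z=.085+~.011 top) and stem
for nm,z,y0,y1 in(("top line",.096,-.44,-.335),("stem/mid",.089,-.44,-.41)):
    ys=np.arange(y1,y0,-.003); print(nm,[(round(y,3),int(g[int(round(v)),int(round(u))])) for y in ys for u,v in [proj(C,[.474+.026*(y+.429),y,z])]])
b=[proj(C,[.476,-.348,.085])]; u,v=b[0]; print(u,v); print(g[int(v)-14:int(v)+45:2,int(u)-18:int(u)+19:2].astype(int))
E
```

```text
t: 24.88
tool_pos: [0.4759, -0.298, 0.1992]
orientation: [1.979, 1.985, -0.444]
force: [0.6, -0.4, 0.9]
opening: 0.0649
gripper_force: 0.0
top line [(np.float64(-0.335), 72), (np.float64(-0.338), 74), (np.float64(-0.341), 83), (np.float64(-0.344), 164), (np.float64(-0.347), 215), (np.float64(-0.35), 235), (np.float64(-0.353), 220), (np.float64(-0.356), 185), (np.float64(-0.359), 185), (np.float64(-0.362), 185), (np.float64(-0.365), 184), (np.float64(-0.368), 139), (np.float64(-0.371), 164), (np.float64(-0.374), 139), (np.float64(-0.377), 150), (np.float64(-0.38), 122), (np.float64(-0.383), 162), (np.float64(-0.386), 129), (np.float64(-0.389), 140), (np.float64(-0.392), 154), (np.float64(-0.395), 130), (np.float64(-0.398), 161), (np.float64(-0.401), 186), (np.float64(-0.404), 186), (np.float64(-0.407), 186), (np.float64(-0.41), 186), (np.float64(-0.413), 186), (np.float64(-0.416), 181), (np.float64(-0.419), 218), (np.float64(-0.422), 217), (np.float64(-0.425), 152), (np.float64(-0.428), 111), (np.float64(-0.431), 108), (np.float64(-0.434), 110), (np.float64(-0.437), 128)]
stem/mid [(n
[... 2058 characters left out ...]
 143 139 136 134 144 146 131  93  72  78  78
   77]
 [ 78  78  76  71 102 108 118 135 155 163 141 134 125 112  93  73  79  78
   78]
 [ 79  79  77  69  88 125 143 139 136 133 125 135 141 127  88  76  79  80
   78]
 [ 79  78  76  71 100 109 121 136 146 145 156 144 126 110  89  74  78  79
   78]
 [ 79  78  77  69  92 129 139 135 127 122 127 137 141 121  84  74  79  80
   79]
 [ 78  78  76  71  99 110 124 142 159 159 143 140 124 106  78  75  79  79
   79]
 [ 78  79  76  67  92 129 139 133 130 125 125 135 134 109  71  75  80  79
   79]
 [ 79  78  78  75 100 110 125 141 158 159 154 136 112 100  75  77  79  80
   79]
 [ 78  79  79  81  96 131 140 137 137 133 130 137 131 106  80  79  80  80
   78]]
```

Run:
```python
from h import *
stages([.475,-.505,.19],rot([0,1,0],[0,0,-1]),[.5,1])
```

```text
total turn deg [-0.3 25.   0.1]
0.5 [-0.1823 -0.001   0.0956] [-0.0015  0.139   0.0006]
1 [-0.1987 -0.001   0.0538] [-0.0015  0.139   0.0006]
```

```bash
python3 -m crank '[[[0.4,-0.06,0,0.02,0,0.05,0],[0.4,-0.12,0,0.05,0,0.1,0],[0.4,-0.182,0,0.09,0,0.139,0],[0.4,-0.182,0,0.09,0,0.139,0],[0.4,-0.182,0,0.09,0,0.139,0]]]'
python3 -m crank '[[[0.4,-0.06,0,0.02,0,0.05,0],[0.4,-0.13,0,0.04,0,0.1,0],[0.4,-0.199,0,0.05,0,0.139,0],[0.4,-0.199,0,0.05,0,0.139,0],[0.4,-0.199,0,0.05,0,0.139,0]]]'
python3 - <<'E'
from h import *
C,im=snap("wrist","w9"); g=im.mean(2)
print(C[2]); u,v=proj(C,[.4745,-.428,.096]); print(u,v, proj(C,[.4745,-.348,.096]),proj(C,[.4745,-.438,.096]))
u,v=int(round(u)),int(round(v)); print("rows from",v-22,"cols from",u-33)
np.set_printoptions(linewidth=200)
print(g[v-22:v+20,u-33:u+34:3].astype(int))
E
```

```text
t: 25.55
tool_pos: [0.4745, -0.4023, 0.1963]
orientation: [2.112, 2.106, -0.237]
force: [-0.1, 0.8, -0.2]
opening: 0.0651
gripper_force: 0.0
t: 26.18
tool_pos: [0.4755, -0.5028, 0.1937]
orientation: [-2.219, -2.218, 0.006]
force: [0.6, 0.4, -0.2]
opening: 0.0651
gripper_force: 0.0
[ 0.47670433 -0.42043924  0.35990756]
321.07504467867943 137.46630283220338 [320.90619761   9.85675683] [321.09395186 151.75578147]
rows from 115 cols from 288
[[ 60  78 109 100  92  63  76 135 165 182 200 207 194 178 157 131  75  64  63  60  60  63  64]
 [ 57  68 103  95  89  61  77 134 163 182 201 208 194 177 156 131  74  62  61  59  62  62  64]
 [ 54  64  88  92  86  60  76 134 164 184 201 209 194 177 155 129  71  60  60  60  60  61  63]
 [ 53  61  76  85  85  58  77 135 164 184 202 208 193 177 156 129  70  56  58  60  62  64  65]
 [ 51  58  69  78  84  58  77 136 164 184 201 208 194 178 156 127  70  57  58  58  63  63  65]
 [ 49  56  64  70  84  56  77 136 166 185 203 208 194 178 156 127  68  57  58  57  62  64  67]
 [ 47  52  60  65  81  56  77 137 166 185 202 208 194 178 155 126  68  57  56  58  61  6
[... 2632 characters left out ...]
4 205 206 204 191 188 187 185 184]
 [122 122 122 121 121 121 123 122 121 121 122 122 131 191 205 206 207 204 193 190 188 188 188]
 [120 122 122 122 121 122 123 122 120 121 121 121 126 166 204 207 207 199 193 192 191 188 188]
 [121 121 121 121 121 122 123 121 121 120 120 121 122 141 202 207 207 195 193 191 190 190 188]
 [121 121 121 121 123 122 121 122 121 121 122 122 121 129 192 206 203 193 193 191 191 189 189]
 [121 122 122 122 121 121 121 121 122 121 121 122 121 125 167 202 198 192 192 191 190 190 187]
 [123 121 122 120 121 121 121 121 121 121 121 121 121 122 142 198 193 191 192 191 191 189 186]
 [122 122 121 121 122 122 121 122 121 121 121 121 120 122 130 187 190 191 191 190 190 188 187]]
```

Seen from above, the collar runs right up to the metal face, with a gap of at most about 1.5 mm. The probe is seated and nothing is touching it, so I hand the job in.

```bash
python3 -c "
from plant import *
print(close_job())"
```

```text
the job is handed in; nothing more can be done
None
```

The job is handed in at about 26 s with the probe laid in the V rests, regripped by the handle, pushed home in the checker and let go; a close image put the shoulder gap at about 1.5 mm or less, I never moved near the bystanders, and no verdict came back.

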